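Put the carving wax away by shape

TASK

Clear the mixed pieces of blue carving wax off the jeweller's bench into their trays: the long slab flat in the long bay of the wooden tray and the short block flat in its short bay, the slender bar flat in the narrow aluminium trough, and both round ring tubes standing upright side by side in the round steel dish. Every piece must lie fully down on the floor of its own tray, not propped on a rim, and keep its top side up. Leave the glass jar and the wooden ring cone where they stand.

Things in the scene. Friction and masses are not known exactly. Their poses are not given: they have to be found in the camera images.
- long_slab: Rectangular slab of blue carving wax, the longer slab: 64 long (its y) x 40 wide (its x) x 28 high mm, about 70 g. Origin: centre of its underside, z up.
- short_slab: Nearly square short block of the same blue wax: 38 (its y) x 36 (its x) x 28 high mm, no hole. Origin: centre of its underside, z up.
- bar: Slender rectangular bar of the same blue wax: 96 long (its y) x 22 wide (its x) x 28 high mm. Origin: centre of its underside, z up.
- wide_tube: Thick round ring tube of the same blue wax standing on end: outer diameter 40, bore 19, 28 mm high. Origin: centre of its underside on the bore axis, z up along the bore.
- narrow_tube: Thin round ring tube of the same blue wax standing on end: outer diameter 30, bore 13, 28 mm high. Origin: centre of its underside on the bore axis, z up along the bore.
- bay_tray: Brown wooden tray fixed to the bench, 160 long (its y) x 68 wide (its x) mm, split by one cross wall into two bays. Floor 4 mm thick; walls 4 mm thick, tops 12 mm above the bench. Long bay: inside 88 (y) x 60 (x) mm, centre 32 mm from the origin towards the tray's -y. Short bay: inside 60 x 60 mm, centre 46 mm from the origin towards its +y. Origin: centre of its underside, z up.
- trough: Narrow aluminium open trough without divider, fixed to the bench: outside 128 long (its y) x 52 wide (its x) x 12 high mm, walls and floor 4 mm thick, inside 120 x 44 mm. Origin: centre of its underside, z up.
- dish: Round low steel dish fixed to the bench: outer diameter 132, rim 12 mm high, flat floor 4 mm thick and about 122 mm across inside. Origin: centre of its underside, z up.
- jar: Bystander: small amber glass jar with steel cap, 44 mm diameter, 55 mm high, loose, standing beyond the trays. Origin: centre of its underside.
- ring_stand: Bystander: small turned wooden ring cone on a round foot, foot 52 mm diameter, 62 mm high, loose, standing beyond the trays. Origin: centre of its underside.

How it is judged (in metres and radians):
At the end, for the whole second after the job is handed in: Long slab in the long bay, short block in the short bay, bar in the trough, both tubes in the dish (centres within 50 mm of its centre); each within the walls, resting on the tray floor (underside centre 1 to 8 mm above the tray's underside), within 0.1 rad of upright as it first stood, and at rest (x of long_slab in the frame of bay_tray between -0.018 and 0.018 m and y of long_slab in the frame of bay_tray between -0.06 and -0.004 m and x of short_slab in the frame of bay_tray between -0.015 and 0.015 m and y of short_slab in the frame of bay_tray between 0.031 and 0.061 m and x of bar in the frame of trough between -0.015 and 0.015 m and y of bar in the frame of trough between -0.018 and 0.018 m and horizontal distance between each of wide_tube, narrow_tube and dish below 0.05 m and z of long_slab in the frame of bay_tray between 0.001 and 0.008 m and angle between each of long_slab, short_slab, bar, wide_tube, narrow_tube's own z axis and vertical below 0.1 rad and linear speed of each of long_slab, short_slab, bar, wide_tube, narrow_tube below 0.02 m/s and angular speed of each of long_slab, short_slab, bar, wide_tube, narrow_tube below 0.3 rad/s and z of short_slab in the frame of bay_tray between 0.001 and 0.008 m and z of bar in the frame of trough between 0.001 and 0.008 m and z of wide_tube in the frame of dish between 0.001 and 0.008 m and z of narrow_tube in the frame of dish between 0.001 and 0.008 m); the robot touches nothing.
It fails at once if the glass jar is pushed more than 25 mm or tipped over (distance of jar from where it was at the start of the episode above 0.025 m or angle between jar's own z axis and vertical above 0.5 rad).
It fails at once if the ring cone is pushed more than 25 mm or tipped over (distance of ring_stand from where it was at the start of the episode above 0.025 m or angle between ring_stand's own z axis and vertical above 0.5 rad).
It also fails if it takes over 106 s, if anything falls off the work surface, if the arm or the gripper's body presses on something with over 40 N, if the wrist force passes 120 N, or if a joint passes its speed limit or range.

ROBOT

A 6-joint arm with a two-finger parallel gripper is mounted at the origin on the work surface. World frame = base frame: x ahead of the robot, y to its left, z up, the work surface at z = 0. Lengths are in mm, angles in rad, forces in N, time in s.
With the tool pointing down it reaches from about 350 to 975 mm from the base axis. Payload 7.1 kg.
Tool frame: the origin (TCP) lies midway between the tips of the shut fingers; the grasp point (between the pads) lies 19 mm behind it (ctrl.grip_depth is the distance from the TCP to the grasp point, in mm); z points along the fingers, y is the line along which they close (so a half turn about z gives the same grasp; the last joint's range is limited). The gripper opens to 88 mm and grips with 3 to 60 N. Pads are 20 mm wide; open, the fingers measure 115 mm over their backs; the gripper's body (75 mm by 178 mm) begins 61 mm behind the grasp point.
Start: joints at [-1.181, 0.423, 1.63, -0, 1.089, -0.019], TCP at [248.458, -573.475, 222.675] pointing down, gripper open.
Joint ranges: [-3, 3], [-0.9, 2.11], [0.09, 2.58], [-1.31, 4.45], [0.11, 2.69], [-2.54, 2.54]. Speed limits (rad/s): [2.39, 2.39, 3.01, 3.14, 3.14, 3.14].

INTERFACE

Orientations are given as a rotation vector (axis times angle).
In Python, from workcell import ctrl, cams gives the robot as it stands.
- The arm moves only by the tool move_arm, never from a script. Its argument "steps" is a list of rows, each a list of 3 entries, a list of its own where there are three numbers: the shift along the tool's x, y, z in units of 25 mm (1.0 is 25 mm), then the turn about the tool's z in units of 5 degrees (1.0 is 5 degrees), then the closure, from 0 (fully open) to 1 (shut). A call has 1 to 20 rows; each row shifts and turns the commanded pose from where the row before left it, along the tool's axes as they then stand; what a row does not reach is not made up. A row lasts 1/12 s, in which the tool goes at most 41.7 mm and 7.16 degrees, less where a joint would pass 70% of its speed; a pose out of reach is approached as far as the arm can. A call is refused whole if a number of a shift passes 1 or a number of a turn 1, either way. A call with a gripper value outside its range is refused whole. The fingers move at their own pace and stop on an object; the grip force is fixed at half the most. Time passes only in rows, so rows that do not move let the fingers close. It gives the time, the measured TCP pose, the force, the opening and the grip force at its end, in the units of the state.
- ctrl.get_obs(): the state, without advancing time (a new reading comes with each control period).
- cams.get_image(name): name is "scene" or "top" or "wrist"; returns a dict with "image" (400x640x3 uint8, red, green, blue), "camera_matrix" (3x3 intrinsics, pixels), "xyz" and "rotation" of the camera in the world; the wrist camera has in their place "mount" (4x4, takes a point from camera to tool coordinates, whose origin is the TCP and whose axes are the flange's). Camera axes: x right, y down, z forward; pixel columns grow to the right and rows downward; lengths in mm; the calibration is good to about 2 mm. The wrist camera is an equidistant fisheye: a pixel r from the principal point sees the ray r / f radians off the axis. A picture is of the moment at which its call begins: read the wrist's pose just before it. There is no depth.
- ctrl.close_job(): hands the job in; it is judged then, once.
Trained networks look in the newest picture that a camera, given by its name, has taken for a name from the list of things; names that differ only in an ending like _2 or _b are one class to them, and where a whole thing is asked for, a point or a joint stands for the part that bears it (a point fixed in the world has none). Each returns a list of dicts, best first, with "p" (0 to 1); they miss things now and then, are a little off and sometimes report something else, mostly with a low value. They report only what shows in the picture. A call takes as long as a camera call.
- cams.boxes_of(camera, thing): "rect" ([centre column, centre row, width, height] in pixels, round what is visible of it).
- cams.cut_out(camera, thing): "pixels" (400x640 bool, what is visible of it) and "rect" ([centre column, centre row, width, height] in pixels, round what is visible of it).
The state is a dict: "t": time; "qpos": joint angles; "qvel": joint speeds; "joint_torque": joint torques, N m; "ee_pos": TCP position; "orientation": TCP orientation; "ft_force": force on the tool from outside, world axes, zero at the start; "moment": the same for the moment, N m; "width": finger opening in mm; "grasp_force": force on a finger pad.
Only numpy, scipy, OpenCV 4.12 (cv2) and the standard library are available. Lean on these libraries where they do the work, as an engineer would, in place of code of your own. Each camera call takes 0.05 s, during which the arm holds its last target. There are 200 camera calls.

## Working session

There is one attempt and no reset: what is moved stays moved. The work goes in short steps, Python scripts to look and compute and a tool call to move; the robot and the scene stay as the last step left them, time stands still between calls to the robot, and variables do not carry over. Pictures are saved under pics/ and viewed, at most 14 in all, crops included, and the job is handed in when it is done.

Besides the shell and the picture viewer there is one more tool, called after "Request:" by a JSON object that holds its "api" and its "payload". move_arm: Moves the arm, as the interface text tells. Its arguments: {"type":"object","properties":{"steps":{"type":"array"}},"required":["steps"]}

```bash
mkdir -p pics; ls; python3 - <<'E'
from workcell import ctrl,cams
import cv2,numpy as np
o=ctrl.get_obs();print({k:np.round(v,3).tolist() for k,v in o.items()})
for c in["top","scene"]:
    d=cams.get_image(c);cv2.imwrite(f"pics/{c}0.png",d["image"][:,:,::-1])
    print(c,d["camera_matrix"].tolist(),d["xyz"],np.round(d["rotation"],4).tolist())
for n in "long_slab short_slab bar wide_tube narrow_tube bay_tray trough dish jar ring_stand".split():
    print(n,[(np.round(r["rect"]).tolist(),round(r["p"],2)) for r in cams.boxes_of("top",n)])
E
```

```text
pics
{'t': 0.0, 'qpos': [-1.181, 0.424, 1.631, 0.0, 1.089, -0.019], 'qvel': [-0.001, 0.001, 0.001, 0.001, 0.002, 0.0], 'joint_torque': [-0.0, -54.463, -27.367, 0.064, 0.023, -0.0], 'ee_pos': [248.27, -572.963, 221.906], 'orientation': [-3.075, -0.637, 0.0], 'ft_force': [0.309, 0.228, 0.64], 'moment': [-0.017, -0.007, -0.005], 'grasp_force': 0.0, 'width': 87.517}
top [[385.6310642361713, 0.0, 334.34739058839574], [0.0, 385.6310642361713, 194.45978285127302], [0.0, 0.0, 1.0]] [506.54735314   0.93070311 915.06682789] [-2.1773, 2.1912, -0.0678]
scene [[465.6368912058391, 0.0, 314.82167940762184], [0.0, 465.6368912058391, 195.5632152322644], [0.0, 0.0, 1.0]] [1126.20651702  462.33282996  744.95266519] [-1.1516, -2.3864, 0.9936]
long_slab [([457.0, 287.0, 36.0, 31.0], 0.86)]
short_slab [([341.0, 245.0, 13.0, 16.0], 0.56)]
bar [([274.0, 252.0, 44.0, 19.0], 0.84)]
wide_tube [([273.0, 252.0, 48.0, 20.0], 0.63), ([403.0, 258.0, 18.0, 18.0], 0.48)]
narrow_tube []
bay_tray [([438.0, 175.0, 72.0, 45.0], 0.58)]
trough [([235.0, 187.0, 56.0, 25.0], 0.91)]
dish [([331.0, 166.0, 56.0, 56.0], 0.96), ([214.0, 292.0, 16.0, 15.0], 0.55)]
jar [([276.0, 101.0, 22.0, 25.0], 0.6), ([235.0, 185.0, 56.0, 28.0], 0.54), ([330.0, 167.0, 56.0, 53.0], 0.18)]
ring_stand [([393.0, 106.0, 21.0, 19.0], 0.8)]
```

```bash
python3 - <<'E'
import cv2
a=cv2.imread("pics/top0.png")[70:330,180:500]
cv2.imwrite("pics/top0c.png",cv2.resize(a,None,fx=2.3,fy=2.3,interpolation=cv2.INTER_CUBIC))
E
```

```text
(no output)
```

View pics/top0c.png

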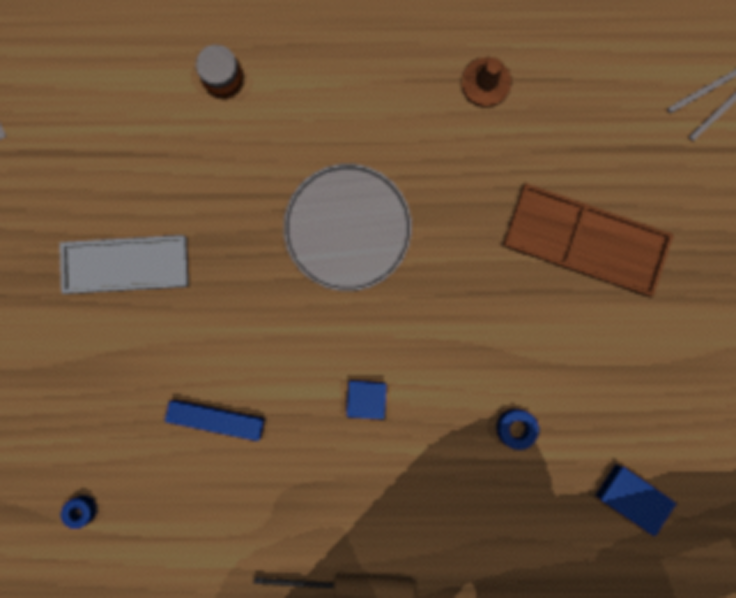

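View pics/scene0.png

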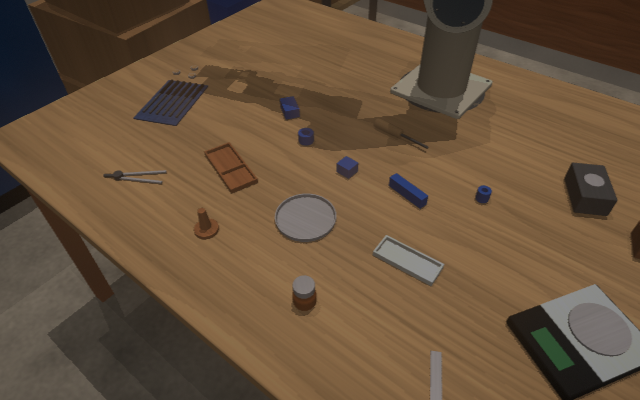

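Clear view: bar (215,418), short block (367,400), wide tube (518,428), long slab (637,500), narrow tube (78,511) in the crop, with the trough, dish and bay tray above them. The jar and cone stand farther back. The short bay is the tray's left part, at about +y. Next I fit prism silhouettes to the masks.

```bash
cat > h.py <<'E'
import numpy as np,cv2,json
from scipy.spatial.transform import Rotation as R
from scipy.optimize import minimize
from workcell import ctrl,cams
S=4
def hull(d,kind,a,b,h,p):
    if kind=="c":
        t=np.linspace(0,2*np.pi,60);P=np.c_[a/2*np.cos(t),a/2*np.sin(t)]
    else: P=np.array([[1,1],[1,-1],[-1,-1],[-1,1]])*[a/2,b/2]
    c,s=np.cos(p[2]),np.sin(p[2]);P=P@np.array([[c,s],[-s,c]])+p[:2]
    P=np.r_[np.c_[P,0*P[:,0]+p[3]],np.c_[P,0*P[:,0]+h+p[3]]]
    Rm=np.array(d["rotation"]);Rm=Rm if Rm.shape==(3,3) else R.from_rotvec(Rm).as_matrix()
    C=(P-d["xyz"])@Rm;K=d["camera_matrix"]
    uv=(C[:,:2]/C[:,2:])*[K[0,0],K[1,1]]+[K[0,2],K[1,2]]
    return cv2.convexHull(uv.astype(np.float32))
def ground(d,u,v,z):
    Rm=R.from_rotvec(d["rotation"]).as_matrix();r=Rm@np.linalg.solve(d["camera_matrix"],[u,v,1])
    return (d["xyz"]+r*(z-d["xyz"][2])/r[2])[:2]
def fit(d,mask,kind,a,b,h,z0=0):
    ys,xs=np.nonzero(mask);x0,x1,y0,y1=xs.min()-12,xs.max()+12,ys.min()-12,ys.max()+12
    M=cv2.resize(mask[y0:y1,x0:x1].astype(np.float32),None,fx=S,fy=S,interpolation=cv2.INTER_LINEAR)>.5
    c=ground(d,xs.mean(),ys.mean(),z0+h/2)
    def f(p):
        q=(hull(d,kind,a,b,h,[*p,z0])-[x0-.5,y0-.5])*S-.5
        m=np.zeros(M.shape,np.uint8);cv2.fillConvexPoly(m,np.round(q*16).astype(np.int32),1,shift=4)
        m=m>0;return 1-(m&M).sum()/(m|M).sum()
    best=None
    for y in ([0] if kind=="c" else np.arange(0,np.pi,np.pi/8)):
        s=np.array([*c,y]);r=minimize(f,s,method="Nelder-Mead",options=dict(initial_simplex=[s,s+[5,0,0],s+[0,5,0],s+[0,0,.25]],maxiter=150))
        if best is None or r.fun<best.fun: best=r
    return best.x,1-best.fun
def blue(im):
    i=im.astype(int);return (i[:,:,2]>i[:,:,0]+12)&(i[:,:,2]>i[:,:,1]+5)
DIM=dict(long_slab=("r",40,64,28),short_slab=("r",36,38,28),bar=("r",22,96,28),wide_tube=("c",40,40,28),narrow_tube=("c",30,30,28),
 bay_tray=("r",68,160,12),trough=("r",52,128,12),dish=("c",132,132,12))
def plan(x,y,z,ang):
    """TCP target; ang = world heading (rad) of the closing line (tool y)"""
    o=ctrl.get_obs();Rm=R.from_rotvec(o["orientation"]).as_matrix();ty=np.arctan2(Rm[1,1],Rm[0,1])
    da=(ang-ty+np.pi/2)%np.pi-np.pi/2          # world ccw
    turn=-np.degrees(da)/5
    tx=np.array([Rm[0,0],Rm[1,0]]);c,s=np.cos(da),np.sin(da);Q=np.array([[c,-s],[s,c]])
    e=np.array([x,y])-o["ee_pos"][:2];X=Q@tx;Y=Q@np.array([Rm[0,1],Rm[1,1]])
    print("t %.1f q6 %.2f ee"%(o["t"],o["qpos"][5]),np.round(o["ee_pos"],1),"tilt %.3f"%Rm[2,2],
      "turn %.2f | dx %.2f dy %.2f dz %.2f"%(turn,e@X/25,e@Y/25,(o["ee_pos"][2]-z)/25),"w %.1f g %.1f"%(o["width"],o["grasp_force"]))
E
python3 - <<'E'
from h import *
d=cams.get_image("top");im=d["image"]
n,L,st,ce=cv2.connectedComponentsWithStats(blue(im).astype(np.uint8))
tgt=dict(long_slab=(457,287),short_slab=(340,244),bar=(274,252),wide_tube=(405,256),narrow_tube=(214,292))
out={}
for k,c in tgt.items():
    i=1+np.argmin(np.linalg.norm(ce[1:]-c,axis=1)+1000*(st[1:,4]<40))
    p,q=fit(d,L==i,*DIM[k]);out[k]=p.tolist();print(k,st[i],np.round(p,3),round(q,3))
for k in("bay_tray","trough","dish"):
    r=cams.cut_out("top",k)[0];p,q=fit(d,r["pixels"],*DIM[k]);out[k]=p.tolist();print(k,r["p"],np.round(p,3),round(q,3))
json.dump(out,open("pose.json","w"))
for k,c in dict(tray_div_far=((70+0)/1,0)).items(): pass
f=lambda u,v:ground(d,180+u/2.3,70+v/2.3,12)
print("bay wall",f(576,235),"tray ctr",f(587,240))
v=im.copy()
for k,p in out.items(): cv2.polylines(v,[np.round(hull(d,*DIM[k],[*p,0])*16).astype(np.int32)],True,(255,0,0),1,shift=4)
cv2.imwrite("pics/fit.png",cv2.resize(v[70:330,180:500],None,fx=2.3,fy=2.3)[:,:,::-1])
E
```

```text
long_slab [440 273  34  30 539] [ 353.086 -272.317   -0.604] 0.912
short_slab [331 235  17  17 266] [454.497  -4.134   3.122] 0.946
bar [252 244  43  18 429] [ 4.34001e+02  1.48848e+02 -1.98000e-01] 0.895
wide_tube [396 248  18  17 199] [ 4.24288e+02 -1.54785e+02  7.90000e-02] 0.7
narrow_tube [206 286  15  14 153] [3.43643e+02 2.85740e+02 2.54000e-01] 0.775
bay_tray 0.74 [ 615.363 -232.248    2.8  ] 0.949
trough 0.61 [592.811 244.123   3.198] 0.95
dish 0.97 [6.3007e+02 1.3995e+01 2.0000e-02] 0.97
bay wall [ 618.87730758 -220.56619288] tray ctr [ 613.6556212  -231.67950275]
```

View pics/fit.png

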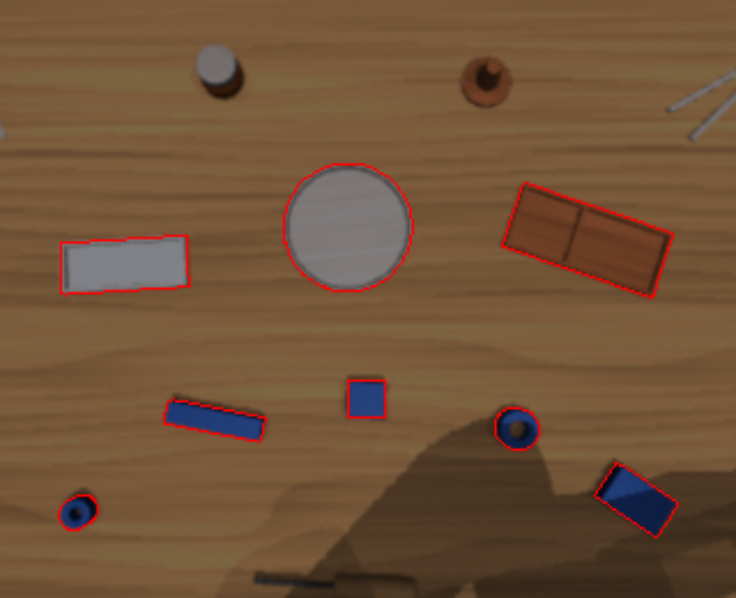

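Outlines match the picture well, and the divider agrees with the tray model. Now the long slab.

```bash
python3 - <<'E'
from h import *
plan(353.1,-272.3,80,-0.604)
E
```

```text
t 0.8 q6 -0.02 ee [ 248.5 -573.5  222.7] tilt -1.000 turn -6.39 | dx 12.29 dy -3.40 dz 5.71 w 88.3 g 0.0
```

Request:
{"api": "move_arm", "payload": {"steps": [[[0, 0, 0.5], [0, 0, -1], 0], [[0, 0, 0.5], [0, 0, -1], 0], [[0, 0, 0.5], [0, 0, -1], 0], [[0, 0, 0.5], [0, 0, -1], 0], [[0, 0, 0.5], [0, 0, -1], 0], [[0, 0, 0.5], [0, 0, -1], 0], [[0, 0, 0.7], [0, 0, -0.39], 0], [[1, -0.28, 0], [0, 0, 0], 0], [[1, -0.28, 0], [0, 0, 0], 0], [[1, -0.28, 0], [0, 0, 0], 0], [[1, -0.28, 0], [0, 0, 0], 0], [[1, -0.28, 0], [0, 0, 0], 0], [[1, -0.28, 0], [0, 0, 0], 0], [[1, -0.28, 0], [0, 0, 0], 0], [[1, -0.28, 0], [0, 0, 0], 0], [[1, -0.28, 0.5], [0, 0, 0], 0], [[1, -0.28, 0.5], [0, 0, 0], 0], [[1, -0.28, 0.5], [0, 0, 0], 0], [[1, -0.28, 0.5], [0, 0, 0], 0], [[0.29, -0.04, 0], [0, 0, 0], 0]]}}

```text
schema error: expected a number
```

```bash
python3 - <<'E'
from h import *
plan(353.1,-272.3,10,-0.604)
E
```

```text
t 0.8 q6 -0.02 ee [ 248.5 -573.5  222.7] tilt -1.000 turn -6.39 | dx 12.29 dy -3.40 dz 8.51 w 88.3 g 0.0
```

Request:
{"api": "move_arm", "payload": {"steps": [[[0, 0, 0.5], -1, 0], [[0, 0, 0.5], -1, 0], [[0, 0, 0.5], -1, 0], [[0, 0, 0.5], -1, 0], [[0, 0, 0.5], -1, 0], [[0, 0, 0.5], -1, 0], [[0, 0, 0.7], -0.39, 0], [[1, -0.28, 0], 0, 0], [[1, -0.28, 0], 0, 0], [[1, -0.28, 0], 0, 0], [[1, -0.28, 0], 0, 0], [[1, -0.28, 0], 0, 0], [[1, -0.28, 0], 0, 0], [[1, -0.28, 0], 0, 0], [[1, -0.28, 0], 0, 0], [[1, -0.28, 0.5], 0, 0], [[1, -0.28, 0.5], 0, 0], [[1, -0.28, 0.5], 0, 0], [[1, -0.28, 0.5], 0, 0], [[0.29, -0.04, 0], 0, 0]]}}

```text
t: 2.47
ee_pos: [352.1, -268.8, 78.5]
orientation: [-2.777, -1.46, 0.002]
ft_force: [-0.6, 0.4, 0.0]
width: 87.6
grasp_force: 0.0
```

```bash
python3 - <<'E'
from h import *
plan(353.1,-272.3,10,-0.604)
d=cams.get_image("wrist");cv2.imwrite("pics/w1.png",d["image"][:,:,::-1]);print(d["mount"])
E
```

```text
t 2.5 q6 -0.08 ee [ 352.1 -268.8   78.5] tilt -1.000 turn 0.02 | dx -0.09 dy 0.11 dz 2.74 w 87.6 g 0.0
[[ 8.34876940e-04 -9.59797621e-01 -2.80691698e-01  7.71486358e+01]
 [ 9.99999649e-01  8.19596949e-04  1.71823553e-04 -6.94092682e-01]
 [ 6.51382223e-05 -2.80691743e-01  9.59797969e-01 -1.62340702e+02]
 [ 0.00000000e+00  0.00000000e+00  0.00000000e+00  1.00000000e+00]]
```

View pics/w1.png

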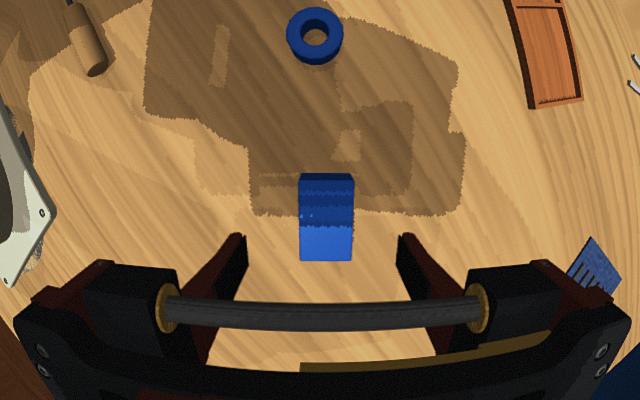

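The slab is square and centred between the fingers (column 327, fingers' middle about 322). Descend and grip.

Request:
{"api": "move_arm", "payload": {"steps": [[[0, 0, 0.9], 0, 0], [[0, 0, 0.9], 0, 0], [[0, 0, 0.9], 0, 0], [[0, 0, 0], 0, 0], [[0, 0, 0], 0, 0], [[0, 0, 0], 0, 1], [[0, 0, 0], 0, 1], [[0, 0, 0], 0, 1], [[0, 0, 0], 0, 1], [[0, 0, 0], 0, 1], [[0, 0, 0], 0, 1], [[0, 0, 0], 0, 1], [[0, 0, 0], 0, 1]]}}

```text
t: 3.6
ee_pos: [353.1, -272.3, 12.8]
orientation: [2.782, 1.46, 0.0]
ft_force: [-0.6, 0.4, 3.2]
width: 39.9
grasp_force: 30.0
```

```bash
python3 - <<'E'
from h import *
plan(604.6,-262.4,80,-0.342)
E
```

```text
t 3.6 q6 -0.08 ee [ 353.1 -272.3   12.8] tilt -1.000 turn -3.01 | dx 3.75 dy 9.34 dz -2.69 w 39.9 g 30.0
```

Request:
{"api": "move_arm", "payload": {"steps": [[[0, 0, -0.9], 0, 1], [[0, 0, -0.9], 0, 1], [[0, 0, -0.9], 0, 1], [[0, 0, 0], -1, 1], [[0, 0, 0], -1, 1], [[0, 0, 0], -1, 1], [[0.375, 0.934, 0], 0, 1], [[0.375, 0.934, 0], 0, 1], [[0.375, 0.934, 0], 0, 1], [[0.375, 0.934, 0], 0, 1], [[0.375, 0.934, 0], 0, 1], [[0.375, 0.934, 0], 0, 1], [[0.375, 0.934, 0], 0, 1], [[0.375, 0.934, 0], 0, 1], [[0.375, 0.934, 0], 0, 1], [[0.375, 0.934, 0], 0, 1], [[0, 0, 0], 0, 1], [[0, 0, 0], 0, 1], [[0, 0, 0], 0, 1]]}}

```text
t: 5.18
ee_pos: [603.2, -262.0, 79.4]
orientation: [-2.566, -1.81, 0.002]
ft_force: [-0.5, 0.1, -0.7]
width: 39.7
grasp_force: 30.0
```

```bash
python3 - <<'E'
from h import *
plan(604.6,-262.4,17,-0.342)
E
```

```text
t 5.2 q6 -0.09 ee [ 603.2 -262.    79.4] tilt -1.000 turn -0.00 | dx 0.00 dy 0.06 dz 2.50 w 39.7 g 30.0
```

Request:
{"api": "move_arm", "payload": {"steps": [[[0, 0, 0.8], 0, 1], [[0, 0, 0.8], 0, 1], [[0, 0, 0.6], 0, 1], [[0, 0, 0.2], 0, 1], [[0, 0, 0], 0, 1], [[0, 0, 0], 0, 1], [[0, 0, 0], 0, 1]]}}

```text
t: 5.77
ee_pos: [605.0, -262.8, 21.1]
orientation: [2.567, 1.81, 0.001]
ft_force: [1.0, -0.6, -1.2]
width: 39.8
grasp_force: 30.0
```

Request:
{"api": "move_arm", "payload": {"steps": [[[0, 0, 0.15], 0, 1], [[0, 0, 0], 0, 1], [[0, 0, 0], 0, 1], [[0, 0, 0], 0, 1]]}}

```text
t: 6.1
ee_pos: [604.8, -262.6, 16.9]
orientation: [2.567, 1.81, 0.001]
ft_force: [0.1, -1.1, 1.0]
width: 39.7
grasp_force: 30.0
```

Bottom is on the floor (16.9 against 16.8 expected). Release, rise, and plan for the short block.

Request:
{"api": "move_arm", "payload": {"steps": [[[0, 0, 0], 0, 0.35], [[0, 0, 0], 0, 0.35], [[0, 0, 0], 0, 0.35], [[0, 0, 0], 0, 0.35], [[0, 0, -0.9], 0, 0.2], [[0, 0, -0.9], 0, 0], [[0, 0, -0.9], 0, 0], [[0, 0, 0], 0, 0], [[0, 0, 0], 0, 0]]}}

```text
t: 6.85
ee_pos: [605.4, -262.9, 85.3]
orientation: [2.565, 1.809, 0.002]
ft_force: [-0.1, 0.4, -0.5]
width: 86.0
grasp_force: 0.0
```

```bash
python3 - <<'E'
from h import *
plan(424.3,-154.8,12,-0.4)
plan(454.5,-4.1,12,-0.02)
plan(454.5,-4.1,12,-0.02+np.pi/2)
d=cams.get_image("wrist");cv2.imwrite("pics/w2.png",d["image"][:,:,::-1])
E
```

```text
t 6.8 q6 -0.09 ee [ 605.4 -262.9   85.3] tilt -1.000 turn 0.66 | dx 1.16 dy -8.36 dz 2.93 w 86.0 g 0.0
t 6.8 q6 -0.09 ee [ 605.4 -262.9   85.3] tilt -1.000 turn -3.70 | dx 10.23 dy -6.24 dz 2.93 w 86.0 g 0.0
t 6.8 q6 -0.09 ee [ 605.4 -262.9   85.3] tilt -1.000 turn 14.30 | dx -6.24 dy -10.23 dz 2.93 w 86.0 g 0.0
```

View pics/w2.png

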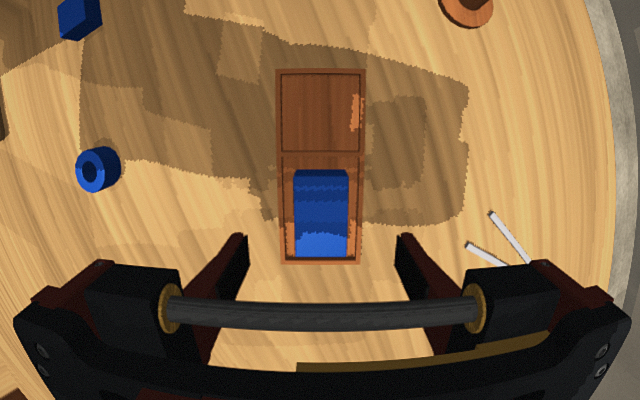

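The long slab lies squarely inside its bay, about (322,215). Now the short block.

Request:
{"api": "move_arm", "payload": {"steps": [[[0, 0, 0], -1, 0], [[0, 0, 0], -1, 0], [[0, 0, 0], -1, 0], [[0, 0, 0], -0.7, 0], [[0.93, -0.567, 0], 0, 0], [[0.93, -0.567, 0], 0, 0], [[0.93, -0.567, 0], 0, 0], [[0.93, -0.567, 0], 0, 0], [[0.93, -0.567, 0], 0, 0], [[0.93, -0.567, 0], 0, 0], [[0.93, -0.567, 0], 0, 0], [[0.93, -0.567, 0], 0, 0], [[0.93, -0.567, 0], 0, 0], [[0.93, -0.567, 0], 0, 0], [[0.93, -0.567, 0], 0, 0], [[0, 0, 0], 0, 0], [[0, 0, 0], 0, 0], [[0, 0, 0], 0, 0]]}}

```text
t: 8.4
ee_pos: [453.8, -3.9, 83.4]
orientation: [-2.242, -2.2, 0.001]
ft_force: [-0.6, -0.3, 1.0]
width: 87.4
grasp_force: 0.0
```

```bash
python3 - <<'E'
from h import *
plan(454.5,-4.1,12,-0.02)
E
```

```text
t 8.4 q6 -0.02 ee [453.8  -3.9  83.4] tilt -1.000 turn 0.01 | dx -0.01 dy 0.03 dz 2.86 w 87.4 g 0.0
```

Request:
{"api": "move_arm", "payload": {"steps": [[[0, 0, 0.9], 0, 0], [[0, 0, 0.9], 0, 0], [[0, 0, 0.7], 0, 0], [[0, 0, 0.35], 0, 0], [[0, 0, 0], 0, 0], [[0, 0, 0], 0, 0], [[0, 0, 0], 0, 1], [[0, 0, 0], 0, 1], [[0, 0, 0], 0, 1], [[0, 0, 0], 0, 1], [[0, 0, 0], 0, 1], [[0, 0, 0], 0, 1], [[0, 0, 0], 0, 1], [[0, 0, 0], 0, 1]]}}

```text
t: 9.57
ee_pos: [453.7, -3.7, 12.7]
orientation: [2.243, 2.2, 0.0]
ft_force: [0.7, 0.8, 0.8]
width: 37.9
grasp_force: 0.0
```

```bash
python3 - <<'E'
from h import *
plan(630.8,-188.9,80,-0.342)
E
```

```text
t 9.6 q6 -0.01 ee [453.7  -3.7  12.7] tilt -1.000 turn 3.69 | dx -4.60 dy 9.16 dz -2.69 w 37.9 g 0.0
```

Request:
{"api": "move_arm", "payload": {"steps": [[[0, 0, 0], 0, 1], [[0, 0, 0], 0, 1], [[0, 0, 0], 0, 1]]}}

```text
t: 9.82
ee_pos: [453.7, -3.7, 12.7]
orientation: [-2.243, -2.2, -0.0]
ft_force: [-0.4, -0.4, 2.0]
width: 36.1
grasp_force: 29.6
```

Request:
{"api": "move_arm", "payload": {"steps": [[[0, 0, -0.9], 0, 1], [[0, 0, -0.9], 0, 1], [[0, 0, -0.9], 0, 1], [[0, 0, 0], 1, 1], [[0, 0, 0], 1, 1], [[0, 0, 0], 1, 1], [[0, 0, 0], 0.69, 1], [[-0.46, 0.916, 0], 0, 1], [[-0.46, 0.916, 0], 0, 1], [[-0.46, 0.916, 0], 0, 1], [[-0.46, 0.916, 0], 0, 1], [[-0.46, 0.916, 0], 0, 1], [[-0.46, 0.916, 0], 0, 1], [[-0.46, 0.916, 0], 0, 1], [[-0.46, 0.916, 0], 0, 1], [[-0.46, 0.916, 0], 0, 1], [[-0.46, 0.916, 0], 0, 1], [[0, 0, 0], 0, 1], [[0, 0, 0], 0, 1], [[0, 0, 0], 0, 1]]}}

```text
t: 11.48
ee_pos: [629.7, -188.3, 79.5]
orientation: [-2.566, -1.81, 0.002]
ft_force: [-0.3, -0.3, 0.4]
width: 35.8
grasp_force: 29.6
```

```bash
python3 - <<'E'
from h import *
plan(630.8,-188.9,17,-0.342)
E
```

```text
t 11.5 q6 0.03 ee [ 629.7 -188.3   79.5] tilt -1.000 turn 0.00 | dx -0.01 dy 0.05 dz 2.50 w 35.8 g 29.6
```

Request:
{"api": "move_arm", "payload": {"steps": [[[0, 0, 0.9], 0, 1], [[0, 0, 0.8], 0, 1], [[0, 0, 0.6], 0, 1], [[0, 0, 0.2], 0, 1], [[0, 0, 0.05], 0, 1], [[0, 0, 0], 0, 1], [[0, 0, 0], 0, 1], [[0, 0, 0], 0, 1]]}}

```text
t: 12.15
ee_pos: [630.9, -188.5, 16.7]
orientation: [2.566, 1.812, 0.0]
ft_force: [-0.1, -0.2, 0.4]
width: 35.8
grasp_force: 30.0
```

Down. Release, rise, plan the wide tube (fingers along x).

Request:
{"api": "move_arm", "payload": {"steps": [[[0, 0, 0], 0, 0.4], [[0, 0, 0], 0, 0.4], [[0, 0, 0], 0, 0.4], [[0, 0, 0], 0, 0.4], [[0, 0, -0.9], 0, 0.2], [[0, 0, -0.9], 0, 0], [[0, 0, -0.9], 0, 0], [[0, 0, 0], 0, 0], [[0, 0, 0], 0, 0]]}}

```text
t: 12.9
ee_pos: [631.9, -189.1, 85.3]
orientation: [2.565, 1.81, 0.003]
ft_force: [-1.0, -0.3, -1.6]
width: 82.5
grasp_force: 0.0
```

```bash
python3 - <<'E'
from h import *
plan(424.3,-154.8,12,-0.342)
E
```

```text
t 12.9 q6 0.03 ee [ 631.9 -189.1   85.3] tilt -1.000 turn 0.00 | dx -1.49 dy -8.28 dz 2.93 w 82.5 g 0.0
```

Request:
{"api": "move_arm", "payload": {"steps": [[[-0.166, -0.92, 0], 0, 0], [[-0.166, -0.92, 0], 0, 0], [[-0.166, -0.92, 0], 0, 0], [[-0.166, -0.92, 0], 0, 0], [[-0.166, -0.92, 0], 0, 0], [[-0.166, -0.92, 0], 0, 0], [[-0.166, -0.92, 0], 0, 0], [[-0.166, -0.92, 0], 0, 0], [[-0.166, -0.92, 0], 0, 0], [[0, 0, 0], 0, 0], [[0, 0, 0], 0, 0], [[0, 0, 0], 0, 0], [[0, 0, 0], 0, 0]]}}

```text
t: 13.98
ee_pos: [424.5, -155.0, 83.7]
orientation: [2.566, 1.811, 0.001]
ft_force: [0.5, -0.3, 0.3]
width: 88.1
grasp_force: 0.0
```

```bash
python3 - <<'E'
from h import *
plan(424.3,-154.8,12,-0.342)
d=cams.get_image("wrist");cv2.imwrite("pics/w3.png",d["image"][:,:,::-1])
E
```

```text
t 14.0 q6 -0.03 ee [ 424.5 -155.    83.7] tilt -1.000 turn 0.00 | dx 0.00 dy -0.01 dz 2.87 w 88.1 g 0.0
```

View pics/w3.png

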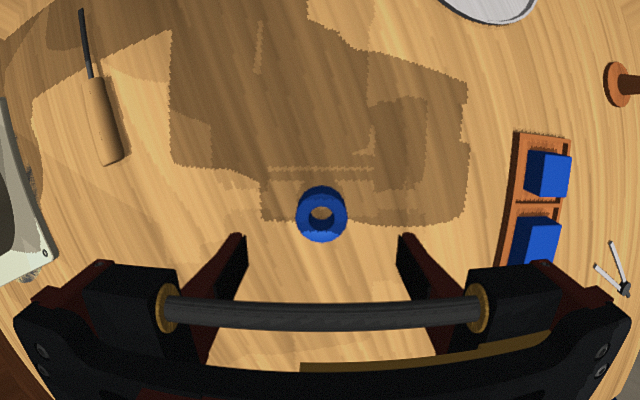

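Wide tube is centred (321,213) between the fingers; both slabs are in the tray at right. Descend and grip.

Request:
{"api": "move_arm", "payload": {"steps": [[[0, 0, 0.9], 0, 0.2], [[0, 0, 0.9], 0, 0.3], [[0, 0, 0.7], 0, 0.3], [[0, 0, 0.37], 0, 0.3], [[0, 0, 0], 0, 0.3], [[0, 0, 0], 0, 0.3], [[0, 0, 0], 0, 1], [[0, 0, 0], 0, 1], [[0, 0, 0], 0, 1], [[0, 0, 0], 0, 1], [[0, 0, 0], 0, 1], [[0, 0, 0], 0, 1], [[0, 0, 0], 0, 1]]}}

```text
t: 15.12
ee_pos: [423.9, -154.8, 12.9]
orientation: [2.566, 1.811, 0.001]
ft_force: [-0.0, -0.6, 7.6]
width: 38.9
grasp_force: 30.0
```

```bash
python3 - <<'E'
from h import *
plan(630,-9,80,0)
E
```

```text
t 15.1 q6 -0.03 ee [ 423.9 -154.8   12.9] tilt -1.000 turn -3.91 | dx 5.83 dy 8.24 dz -2.68 w 38.9 g 30.0
```

Request:
{"api": "move_arm", "payload": {"steps": [[[0, 0, -0.9], 0, 1], [[0, 0, -0.9], 0, 1], [[0, 0, -0.9], 0, 1], [[0, 0, 0], -1, 1], [[0, 0, 0], -1, 1], [[0, 0, 0], -1, 1], [[0, 0, 0], -0.91, 1], [[0.583, 0.824, 0], 0, 1], [[0.583, 0.824, 0], 0, 1], [[0.583, 0.824, 0], 0, 1], [[0.583, 0.824, 0], 0, 1], [[0.583, 0.824, 0], 0, 1], [[0.583, 0.824, 0], 0, 1], [[0.583, 0.824, 0], 0, 1], [[0.583, 0.824, 0], 0, 1], [[0.583, 0.824, 0], 0, 1], [[0.583, 0.824, 0], 0, 1], [[0, 0, 0], 0, 1], [[0, 0, 0], 0, 1], [[0, 0, 0], 0, 1]]}}

```text
t: 16.78
ee_pos: [628.3, -9.1, 79.3]
orientation: [-2.221, -2.22, 0.002]
ft_force: [-0.8, 0.7, -0.2]
width: 39.2
grasp_force: 30.0
```

```bash
python3 - <<'E'
from h import *
plan(630,-9,17,0)
d=cams.get_image("wrist");cv2.imwrite("pics/w4.png",d["image"][:,:,::-1])
E
```

```text
t 16.8 q6 -0.03 ee [628.3  -9.1  79.3] tilt -1.000 turn -0.00 | dx 0.01 dy 0.07 dz 2.49 w 39.2 g 30.0
```

View pics/w4.png

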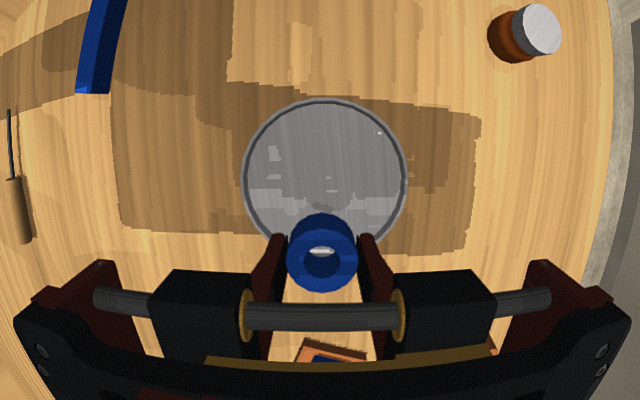

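The tube is held upright and centred (321,252), with the dish below it (324,180). Lower and release.

Request:
{"api": "move_arm", "payload": {"steps": [[[0, 0, 0.9], 0, 1], [[0, 0, 0.8], 0, 1], [[0, 0, 0.6], 0, 1], [[0, 0, 0.2], 0, 1], [[0, 0, 0.04], 0, 1], [[0, 0, 0], 0, 1], [[0, 0, 0], 0, 1], [[0, 0, 0], 0, 1]]}}

```text
t: 17.5
ee_pos: [629.4, -9.3, 16.4]
orientation: [2.222, 2.22, 0.0]
ft_force: [-0.1, -0.5, -0.1]
width: 38.6
grasp_force: 30.0
```

Request:
{"api": "move_arm", "payload": {"steps": [[[0, 0, 0], 0, 0.4], [[0, 0, 0], 0, 0.4], [[0, 0, 0], 0, 0.4], [[0, 0, 0], 0, 0.4], [[0, 0, -0.9], 0, 0.2], [[0, 0, -0.9], 0, 0], [[0, 0, -0.9], 0, 0], [[0, 0, 0], 0, 0], [[0, 0, 0], 0, 0]]}}

```text
t: 18.25
ee_pos: [630.4, -9.0, 85.0]
orientation: [2.22, 2.219, 0.003]
ft_force: [0.0, 0.9, -0.9]
width: 83.0
grasp_force: 0.0
```

```bash
python3 - <<'E'
from h import *
plan(434,148.8,12,-0.198)
E
```

```text
t 18.2 q6 -0.03 ee [630.4  -9.   85. ] tilt -1.000 turn 2.26 | dx 4.64 dy -8.94 dz 2.92 w 83.0 g 0.0
```

Request:
{"api": "move_arm", "payload": {"steps": [[[0, 0, 0], 1, 0], [[0, 0, 0], 1, 0], [[0, 0, 0], 0.26, 0], [[0.464, -0.894, 0], 0, 0], [[0.464, -0.894, 0], 0, 0], [[0.464, -0.894, 0], 0, 0], [[0.464, -0.894, 0], 0, 0], [[0.464, -0.894, 0], 0, 0], [[0.464, -0.894, 0], 0, 0], [[0.464, -0.894, 0], 0, 0], [[0.464, -0.894, 0], 0, 0], [[0.464, -0.894, 0], 0, 0], [[0.464, -0.894, 0], 0, 0], [[0, 0, 0], 0, 0], [[0, 0, 0], 0, 0], [[0, 0, 0], 0, 0]]}}

```text
t: 19.58
ee_pos: [433.6, 148.6, 83.5]
orientation: [2.428, 1.993, 0.0]
ft_force: [0.8, 0.1, 0.6]
width: 88.0
grasp_force: 0.0
```

```bash
python3 - <<'E'
from h import *
plan(434,148.8,12,-0.198)
d=cams.get_image("wrist");cv2.imwrite("pics/w5.png",d["image"][:,:,::-1])
E
```

```text
t 19.6 q6 0.50 ee [433.6 148.6  83.5] tilt -1.000 turn 0.02 | dx 0.01 dy 0.01 dz 2.86 w 88.0 g 0.0
```

View pics/w5.png

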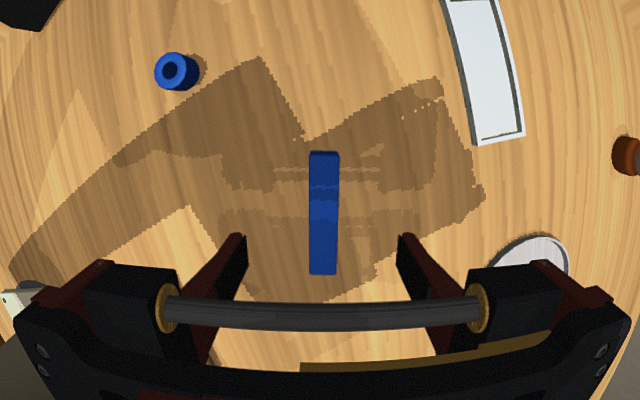

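The bar is straight and centred (323,213). Descend and grip.

Request:
{"api": "move_arm", "payload": {"steps": [[[0, 0, 0.9], 0, 0.3], [[0, 0, 0.9], 0, 0.5], [[0, 0, 0.7], 0, 0.5], [[0, 0, 0.35], 0, 0.5], [[0, 0, 0], 0, 0.5], [[0, 0, 0], 0, 0.5], [[0, 0, 0], 0, 1], [[0, 0, 0], 0, 1], [[0, 0, 0], 0, 1], [[0, 0, 0], 0, 1], [[0, 0, 0], 0, 1], [[0, 0, 0], 0, 1], [[0, 0, 0], 0, 1]]}}

```text
t: 20.72
ee_pos: [433.6, 148.8, 13.0]
orientation: [2.429, 1.991, 0.002]
ft_force: [-0.5, -0.2, 7.8]
width: 22.0
grasp_force: 30.0
```

```bash
python3 - <<'E'
from h import *
plan(592.8,244.1,80,0.056)
E
```

```text
t 20.7 q6 0.50 ee [433.6 148.8  13. ] tilt -1.000 turn -2.91 | dx 3.45 dy 6.57 dz -2.68 w 22.0 g 30.0
```

Request:
{"api": "move_arm", "payload": {"steps": [[[0, 0, -0.9], 0, 1], [[0, 0, -0.9], 0, 1], [[0, 0, -0.9], 0, 1], [[0, 0, 0], -1, 1], [[0, 0, 0], -1, 1], [[0, 0, 0], -0.91, 1], [[0.43, 0.821, 0], 0, 1], [[0.43, 0.821, 0], 0, 1], [[0.43, 0.821, 0], 0, 1], [[0.43, 0.821, 0], 0, 1], [[0.43, 0.821, 0], 0, 1], [[0.43, 0.821, 0], 0, 1], [[0.43, 0.821, 0], 0, 1], [[0.43, 0.821, 0], 0, 1], [[0, 0, 0], 0, 1], [[0, 0, 0], 0, 1], [[0, 0, 0], 0, 1]]}}

```text
t: 22.13
ee_pos: [591.0, 243.3, 79.4]
orientation: [-2.157, -2.283, 0.003]
ft_force: [-0.3, -0.5, -1.1]
width: 21.8
grasp_force: 30.0
```

```bash
python3 - <<'E'
from h import *
plan(592.8,244.1,17,0.056)
E
```

```text
t 22.1 q6 0.32 ee [591.  243.3  79.4] tilt -1.000 turn 0.00 | dx 0.03 dy 0.08 dz 2.50 w 21.8 g 30.0
```

Request:
{"api": "move_arm", "payload": {"steps": [[[0, 0, 0.9], 0, 1], [[0, 0, 0.8], 0, 1], [[0, 0, 0.6], 0, 1], [[0, 0, 0.2], 0, 1], [[0, 0, 0.04], 0, 1], [[0, 0, 0], 0, 1], [[0, 0, 0], 0, 1], [[0, 0, 0], 0, 1]]}}

```text
t: 22.8
ee_pos: [592.0, 243.6, 16.6]
orientation: [2.158, 2.283, 0.0]
ft_force: [-0.4, 0.0, -0.8]
width: 21.9
grasp_force: 30.0
```

Request:
{"api": "move_arm", "payload": {"steps": [[[0, 0, 0], 0, 0.5], [[0, 0, 0], 0, 0.5], [[0, 0, 0], 0, 0.5], [[0, 0, 0], 0, 0.5], [[0, 0, -0.9], 0, 0.4], [[0, 0, -0.9], 0, 0], [[0, 0, -0.9], 0, 0], [[0, 0, 0], 0, 0], [[0, 0, 0], 0, 0]]}}

```text
t: 23.55
ee_pos: [593.1, 244.1, 85.3]
orientation: [2.157, 2.282, 0.004]
ft_force: [-0.1, -0.9, -0.9]
width: 73.7
grasp_force: 0.0
```

```bash
python3 - <<'E'
from h import *
plan(343.6,285.7,12,0)
E
```

```text
t 23.6 q6 0.32 ee [593.1 244.1  85.3] tilt -1.000 turn 0.64 | dx 1.66 dy -9.98 dz 2.93 w 73.7 g 0.0
```

Request:
{"api": "move_arm", "payload": {"steps": [[[0, 0, 0], 0.64, 0], [[0.151, -0.907, 0], 0, 0], [[0.151, -0.907, 0], 0, 0], [[0.151, -0.907, 0], 0, 0], [[0.151, -0.907, 0], 0, 0], [[0.151, -0.907, 0], 0, 0], [[0.151, -0.907, 0], 0, 0], [[0.151, -0.907, 0], 0, 0], [[0.151, -0.907, 0], 0, 0], [[0.151, -0.907, 0], 0, 0], [[0.151, -0.907, 0], 0, 0], [[0.151, -0.907, 0], 0, 0], [[0, 0, 0], 0, 0], [[0, 0, 0], 0, 0], [[0, 0, 0], 0, 0]]}}

```text
t: 24.8
ee_pos: [343.1, 285.3, 83.5]
orientation: [2.22, 2.222, -0.0]
ft_force: [0.5, -0.5, 0.6]
width: 87.7
grasp_force: 0.0
```

```bash
python3 - <<'E'
from h import *
plan(343.6,285.7,12,0)
d=cams.get_image("wrist");cv2.imwrite("pics/w6.png",d["image"][:,:,::-1])
E
```

```text
t 24.8 q6 0.67 ee [343.1 285.3  83.5] tilt -1.000 turn 0.01 | dx 0.02 dy 0.02 dz 2.86 w 87.7 g 0.0
```

View pics/w6.png

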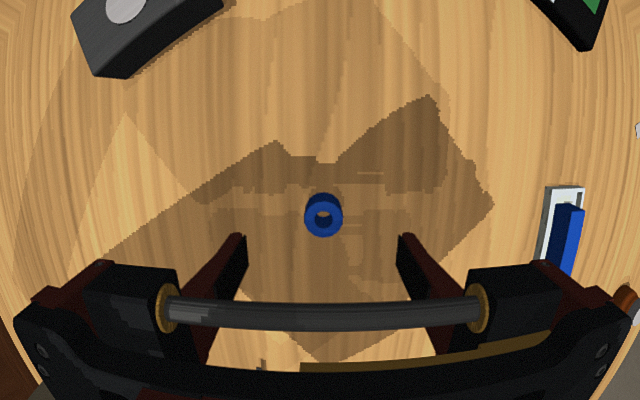

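The narrow tube is centred (323,215), and the bar is seen in the trough at right.

Request:
{"api": "move_arm", "payload": {"steps": [[[0, 0, 0.9], 0, 0.3], [[0, 0, 0.9], 0, 0.4], [[0, 0, 0.7], 0, 0.4], [[0, 0, 0.35], 0, 0.4], [[0, 0, 0], 0, 0.4], [[0, 0, 0], 0, 0.4], [[0, 0, 0], 0, 1], [[0, 0, 0], 0, 1], [[0, 0, 0], 0, 1], [[0, 0, 0], 0, 1], [[0, 0, 0], 0, 1], [[0, 0, 0], 0, 1], [[0, 0, 0], 0, 1]]}}

```text
t: 25.93
ee_pos: [343.2, 285.5, 13.4]
orientation: [2.221, 2.222, 0.002]
ft_force: [-0.5, -0.6, 6.3]
width: 30.1
grasp_force: 30.0
```

```bash
python3 - <<'E'
from h import *
plan(630,40,80,0)
E
```

```text
t 25.9 q6 0.67 ee [343.2 285.5  13.4] tilt -1.000 turn 0.01 | dx -9.82 dy 11.47 dz -2.67 w 30.1 g 30.0
```

Request:
{"api": "move_arm", "payload": {"steps": [[[0, 0, -0.9], 0, 1], [[0, 0, -0.9], 0, 1], [[0, 0, -0.9], 0, 1], [[-0.7, 0.82, 0], 0, 1], [[-0.7, 0.82, 0], 0, 1], [[-0.7, 0.82, 0], 0, 1], [[-0.7, 0.82, 0], 0, 1], [[-0.7, 0.82, 0], 0, 1], [[-0.7, 0.82, 0], 0, 1], [[-0.7, 0.82, 0], 0, 1], [[-0.7, 0.82, 0], 0, 1], [[-0.7, 0.82, 0], 0, 1], [[-0.7, 0.82, 0], 0, 1], [[-0.7, 0.82, 0], 0, 1], [[-0.7, 0.82, 0], 0, 1], [[-0.7, 0.82, 0], 0, 1], [[-0.7, 0.82, 0], 0, 1], [[0, 0, 0], 0, 1], [[0, 0, 0], 0, 1], [[0, 0, 0], 0, 1]]}}

```text
t: 27.6
ee_pos: [628.7, 40.5, 79.8]
orientation: [-2.22, -2.221, 0.002]
ft_force: [-0.9, 0.1, 0.1]
width: 29.4
grasp_force: 30.0
```

```bash
python3 - <<'E'
from h import *
plan(630,40,17,0)
E
```

```text
t 27.6 q6 0.05 ee [628.7  40.5  79.8] tilt -1.000 turn 0.00 | dx -0.02 dy 0.05 dz 2.51 w 29.4 g 30.0
```

Request:
{"api": "move_arm", "payload": {"steps": [[[0, 0, 0.9], 0, 1], [[0, 0, 0.8], 0, 1], [[0, 0, 0.6], 0, 1], [[0, 0, 0.2], 0, 1], [[0, 0, 0.03], 0, 1], [[0, 0, 0], 0, 1], [[0, 0, 0], 0, 1], [[0, 0, 0], 0, 1]]}}

```text
t: 28.27
ee_pos: [629.9, 40.6, 17.3]
orientation: [2.22, 2.222, 0.001]
ft_force: [0.3, 0.3, -1.0]
width: 29.6
grasp_force: 30.0
```

Release, rise, and back away from the view.

Request:
{"api": "move_arm", "payload": {"steps": [[[0, 0, 0], 0, 0.5], [[0, 0, 0], 0, 0.5], [[0, 0, 0], 0, 0.5], [[0, 0, 0], 0, 0.5], [[0, 0, -0.9], 0, 0.4], [[0, 0, -0.9], 0, 0.2], [[0, 0, -0.9], 0, 0], [[0, 0, -0.9], 0, 0], [[0, -1, -0.5], 0, 0], [[0, -1, -0.5], 0, 0], [[0, -1, 0], 0, 0], [[0, -1, 0], 0, 0], [[0, -1, 0], 0, 0], [[0, -1, 0], 0, 0], [[0, -1, 0], 0, 0], [[0, -1, 0], 0, 0], [[0, 0, 0], 0, 0], [[0, 0, 0], 0, 0], [[0, 0, 0], 0, 0]]}}

```text
t: 29.85
ee_pos: [431.1, 40.3, 132.4]
orientation: [2.22, 2.221, 0.002]
ft_force: [0.9, -0.8, 0.0]
width: 87.9
grasp_force: 0.0
```

```bash
python3 - <<'E'
from h import *
P=json.load(open("pose.json"));d=cams.get_image("top");im=d["image"]
cv2.imwrite("pics/end.png",cv2.resize(im[70:330,180:500],None,fx=2.3,fy=2.3)[:,:,::-1])
n,L,st,ce=cv2.connectedComponentsWithStats(blue(im).astype(np.uint8))
for k,t,a in(("long_slab","bay_tray",2.8-np.pi),("short_slab","bay_tray",2.8-np.pi),("bar","trough",P["trough"][2]-np.pi),("wide_tube","dish",0),("narrow_tube","dish",0)):
    exp=dict(long_slab=(604.6,-262.4),short_slab=(630.8,-188.9),bar=(592.8,244),wide_tube=(630,-9),narrow_tube=(630,40))[k]
    G=np.array([ground(d,*c,20) for c in ce[1:]])
    i=1+np.argmin(np.linalg.norm(G-exp,axis=1)+1000*(st[1:,4]<40))
    p,q=fit(d,L==i,*DIM[k],4);c,s=np.cos(a),np.sin(a);e=p[:2]-P[t][:2]
    print(k,np.round(p,2),round(q,2),"in tray",np.round([e@[c,s],e@[-s,c]],1))
E
```

```text
long_slab [ 605.88 -262.47    2.81] 0.88 in tray [  1.2 -31.7]
short_slab [ 631.98 -190.28    2.7 ] 0.86 in tray [ 1.6 45.1]
bar [5.9257e+02 2.4555e+02 4.0000e-02] 0.94 in tray [-0.2  1.4]
wide_tube [ 6.3021e+02 -9.5400e+00  2.5000e-01] 0.81 in tray [  0.1 -23.5]
narrow_tube [6.3114e+02 3.9290e+01 3.0000e-02] 0.82 in tray [ 1.1 25.3]
```

View pics/end.png

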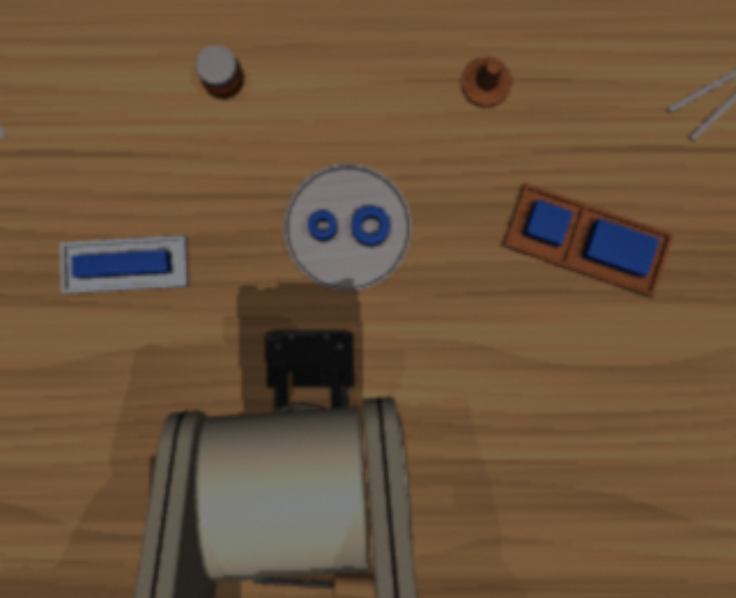

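All five pieces lie within the limits in their trays; the jar (218,68) and cone (486,80) have not moved. Handing in.

```bash
python3 -c "
from workcell import ctrl
print(ctrl.close_job())"
```

```text
the job is handed in; nothing more can be done
None
```

I placed all five wax pieces in their trays and handed the job in at about 30 s of the 106 s allowed; the last top-camera picture showed every piece inside its position limits and the jar and cone where they stood, but the hand-in returned no verdict.

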